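# Test the latching stop button of a welding-table control and restart

### The job

Function-test the stop control on the welding table: push the winged mushroom stop button fully in so that it latches, twist it clockwise (seen from above) by its wings until it unlatches and springs out again, and only then press the low round start button on the other box all the way in and let it go. Use only the fingertips or the outside of the fingers: leave both boxes standing where they are, do not pick up, tip or shove them, and leave the tools and parts lying around undisturbed.

Things in the scene. Friction and masses are not known exactly. Their poses are not given: they have to be found in the camera images.
- stop_box: loose cast aluminium control box, 90x90 mm, 55 mm tall, 0.95 kg, standing free on the table; it and the start box swap places at random. Origin under its centre; z up; x to its back face, where a round cable gland sticks out 18 mm; y to its left. On the middle of its lid sits the stop button, a dark mushroom head with two wings
- stop_top (a point): top centre of the dark mushroom head (42 mm round dome), on its vertical axis; 34 mm above the lid (89 mm above the table) when out, 7 mm lower when latched; the dome's underside is 23 mm lower; moves with the head
- stop_wing (a point): two wings on either side form one straight bar through the head, 76 mm tip to tip, 11 mm thick, 14 mm high, along the box's y axis at rest. This point lies in the wing on the box's +y side, 31 mm from the head's axis, at mid height (20 mm above the lid when out, 13 mm when latched); moves with the head. Clockwise twisting carries this wing toward the box's +x
- stop_plunger (a joint): how far the mushroom head is pushed in, m: 0 = fully out, latches at 0.007 (needs about 8 N), bottoms at 0.0085 (about 10 N). Once latched it stays at 0.007 until twisted, then springs back to 0
- stop_head (a joint): clockwise twist of the mushroom head from rest, rad: 0 to 0.7; the latch lets go at about 0.3; needs about 0.05 N m (2 N at a wing); a spring turns it back to 0 when let go
- start_box: second loose aluminium control box of the same kind, 90x90 mm, 55 mm tall, 0.95 kg, axes as the stop box; on the middle of its lid a low round push button in a 46 mm housing ring 12 mm high
- start_button_top (a point): top centre of the round start button (30 mm across), 77 mm above the table when out; moves with the button
- start_button (a joint): how far the start button is pushed in, m: 0 = out, 0.006 = fully in (about 5 N); springs back
- nut_m12_0: M12 steel nut, 19x22x10 mm, lying between the two boxes; bystander, origin under its centre
- bolt_m12_1: short steel hex bolt, 21x51x19 mm, lying between the two boxes, its length toward the robot; bystander, origin under its centre
- paint_marker: white marker with black cap, 17x134x17 mm, lying in front; bystander, origin under its centre
- screwdriver_red: screwdriver, 29x212x28 mm, lying in front; bystander, origin under its centre
- plate_a: flat steel offcut, 100x75x8 mm, lying to the right of the boxes; bystander, origin under its centre
- wrench_13: double-ended wrench, 31x167x9 mm, lying behind the boxes; bystander, origin under its centre
- tape_measure: tape measure, 36x84 mm, 65 mm tall, behind to the right; bystander, origin under its centre

How it is judged (in metres and radians):
On the way, in this order (a step that is already met when the one before it is completed fails the run):
1. the mushroom stop button is pushed in to its latch (value of joint stop_plunger above 0.0066 m), for 0.2 s.
2. its head is twisted clockwise and it has sprung out (value of joint stop_head above 0.15 rad and value of joint stop_plunger below 0.003 m), for 0.02 s.
3. the start button is pressed in (value of joint start_button above 0.0045 m), for 0.05 s.
At the end, for the whole second after the job is handed in: The stop button is out (less than 2 mm in) with its head turned back (less than 0.1 rad), the start button is out (less than 2 mm in); both boxes stand upright, at rest, within 40 mm of where they stood, and the bystanders lie within 25 mm of where they lay (value of joint each of stop_plunger, start_button below 0.002 m and value of joint stop_head below 0.1 rad and height (world z) of each of stop_box, start_box below 0.006 m and angle between each of stop_box, start_box's own z axis and vertical below 0.05 rad and distance of each of stop_box, start_box from where it was at the start of the episode below 0.04 m and linear speed of each of stop_box, start_box below 0.02 m/s and distance of each of nut_m12_0, bolt_m12_1, paint_marker, screwdriver_red, plate_a, wrench_13, tape_measure from where it was at the start of the episode below 0.025 m); the robot touches nothing.
It fails at once if the start button is pressed while the stop button is in (value of joint start_button above 0.003 m and value of joint stop_plunger above 0.004 m).
It fails at once if a control box is lifted, tipped or shoved away (height (world z) of any of stop_box, start_box above 0.012 m or angle between any of stop_box, start_box's own z axis and vertical above 0.2 rad or distance of any of stop_box, start_box from where it was at the start of the episode above 0.05 m).
It fails at once if a bystander is picked up or knocked away (distance of any of nut_m12_0, bolt_m12_1, paint_marker, screwdriver_red, plate_a, wrench_13, tape_measure from where it was at the start of the episode above 0.03 m).
It also fails if it takes over 43 s, if anything falls off the work surface, if the arm or the gripper's body presses on something with over 40 N, if the wrist force passes 120 N, or if a joint passes its speed limit or range.

### The arm

A 6-joint arm with a two-finger parallel gripper is mounted at the origin on a cart in front of the work surface, level with it; the furniture and walls round the work are solid. World frame = base frame: x ahead of the robot, y to its left, z up, the work surface at z = 0. Lengths are in mm, angles in rad, forces in N, time in s.
With the tool pointing down it reaches from about 275 to 1000 mm from the base axis. Payload 8.4 kg.
Tool frame: the origin (TCP) lies between the finger pads; the fingertips stand 22 mm ahead of it and the grasp point (between the pads) lies 3 mm ahead of it; z points along the fingers, y is the line along which they close (so a half turn about z gives the same grasp; the last joint's range is limited). The gripper opens to 85 mm and grips with 20 to 120 N. Pads are 22 mm wide; open, the fingers measure 114 mm over their backs; the gripper's body (76 mm by 85 mm) begins 54 mm behind the grasp point. The pads swing forward as they close: fully open they stand 13 mm farther back than shut.
Start: joints at [1.302, 0.353, 1.633, -0, 1.155, -0.002], TCP at [164.777, 602.89, 253.281] pointing down, gripper open.
Joint ranges: [-2.63, 2.63], [-0.92, 2.1], [0.06, 2.66], [-1.3, 4.44], [0, 2.69], [-3.02, 3.02]. Speed limits (rad/s): [2.22, 2.22, 2.79, 3.14, 3.14, 3.14].

### API

Orientations are given as [roll, pitch, yaw] about the fixed x, y, z axes, in that order (R = Rz(yaw) Ry(pitch) Rx(roll)).
In Python, from rig import r, grab_frame gives the robot as it stands.
- The arm moves only by the shell command python3 -m inch 'ROWS' [FORCE]. ROWS is JSON, a list of rows, each a list of 7 numbers: the turn, a rotation vector about the tool's x, y, z as a fraction of full scale, then the shift along the tool's x, y, z as a fraction of full scale, then the closure, from 0 (fully open) to 1 (shut). In form: [[rx, ry, rz, dx, dy, dz, fingers], ...]. A call has 1 to 8 rows; each row shifts and turns the commanded pose from where the row before left it, along the tool's axes as they then stand; what a row does not reach is not made up. Full scale, the value 1, is 2.5 cm for a shift and pi rad for a turn. A row lasts 1/12 s, in which the tool goes at most 41.7 mm and 7.16 degrees, less where a joint would pass 70% of its speed; a pose out of reach is approached as far as the arm can. A call with a number of a shift or a turn outside -1 to 1 is refused whole. A call with a gripper value outside its range is refused whole. The fingers move at their own pace and stop on an object; FORCE is the grip in N (left out, the last holds). Time passes only in rows, so rows that do not move let the fingers close. It gives the time, the measured TCP pose, the force, the opening and the grip force at its end, in the units of the state.
- r.sense(): the state, without advancing time (a new reading comes with each control period).
- grab_frame(name): name is "scene" or "top" or "wrist"; returns a dict with "pixels" (384x512x3 uint8, red, green, blue), "z_map" (384x512 float32, mm along the optical axis (not along the pixel's ray), 0 where there is no reading), "vertical_fov" (degrees; the focal length in pixels is half the picture's height over the tangent of half this angle, whatever the lens; pixels are square), "cx", "cy" (the principal point, pixels), "cam_to_world" (4x4, takes a point from camera to world coordinates). Camera axes: x right, y down, z forward; pixel columns grow to the right and rows downward; lengths in mm; the calibration is good to about 2 mm. The wrist camera is an equidistant fisheye: a pixel r from the principal point sees the ray r / f radians off the axis. A picture is of the moment at which its call begins.
- r.sign_off(): hands the job in; it is judged then, once.
The state is a dict: "clock": time; "qpos": joint angles; "qvel": joint speeds; "joint_efforts": joint torques, N m; "eef_pos": TCP position; "tcp_rot": TCP orientation; "contact_force": force on the tool from outside, world axes, zero at the start; "wrist_torque": the same for the moment, N m; "opening": opening from 0.0 (shut) to 1.0 (fully open); "grasp_force": force on a finger pad.
Only numpy, scipy, OpenCV 4.12 (cv2) and the standard library are available. Lean on these libraries where they do the work, as an engineer would, in place of code of your own. Each camera call takes 0.05 s, during which the arm holds its last target. There are 200 camera calls.

## Working session

There is one attempt and no reset: what is moved stays moved. The work goes in short steps, Python scripts to look and compute and a shell command to move; the robot and the scene stay as the last step left them, time stands still between calls to the robot, and variables do not carry over. Pictures are saved under pics/ and viewed, at most 10 in all, crops included, and the job is handed in when it is done.

```bash
mkdir -p pics; cat > h.py <<'E'
import numpy as np, cv2
from rig import r, grab_frame
def save(n,name):
    f=grab_frame(n); np.savez('f_'+name+'.npz',**f); cv2.imwrite(f'pics/{name}.png',f['pixels'][:,:,::-1]); return f
def cloud(f):
    h,w=f['z_map'].shape; F=h/2/np.tan(np.radians(f['vertical_fov'])/2)
    u,v=np.meshgrid(np.arange(w),np.arange(h)); z=f['z_map']
    P=np.stack([(u-f['cx'])/F*z,(v-f['cy'])/F*z,z,np.ones_like(z)],-1)@np.array(f['cam_to_world']).T
    return P[...,:3]
E
python3 - <<'E'
from h import *
s=r.sense(); print(s)
f=save('top','top'); save('scene','scene')
i=cv2.imread('pics/top.png'); cv2.imwrite('pics/top2.png',cv2.resize(i,(800,600)))
P=cloud(f); print(f['cam_to_world'])
m=(P[...,2]>40)&(P[...,2]<100)
n,l,st,c=cv2.connectedComponentsWithStats(m.astype('uint8'))
for k in range(1,n):
    if st[k][4]>60: print(st[k],c[k],P[l==k].mean(0),P[l==k].min(0),P[l==k].max(0))
E
```

```text
{'clock': 0.0, 'qpos': array([ 1.30163068e+00,  3.53640131e-01,  1.63414445e+00,  1.42051759e-05,
        1.15519894e+00, -2.38770355e-03]), 'qvel': array([ 7.10395251e-05, -1.15841260e-03, -4.00757872e-04,  3.07942865e-04,
        2.18082532e-03,  3.68600785e-04]), 'joint_efforts': array([-2.76808685e-03, -6.05244970e+01, -3.42059648e+01, -3.52195075e-04,
        9.36981523e-03,  2.06298927e-05]), 'eef_pos': array([164.63412772, 602.45931959, 252.56225334]), 'tcp_rot': array([-3.14020182e+00, -1.63089140e-05,  2.87480895e+00]), 'contact_force': array([-0.79197847,  0.68670693, -0.39281488]), 'wrist_torque': array([ 0.04507524,  0.01003551, -0.00424526]), 'grasp_force': 0.0, 'opening': 0.9961638315861848}
[[-6.88842866e-03 -9.92953630e-01  1.18303162e-01  3.86383552e+02]
 [-9.99761702e-01  9.28928737e-03  1.97547083e-02 -7.45915637e+01]
 [-2.07144614e-02 -1.18138891e-01 -9.92781000e-01  1.11060019e+03]
 [ 0.00000000e+00  0.00000000e+00  0.00000000e+00  1.00000000e+00]]
[ 28   0  56  25 831] [56.10709988 13.54392298] [1014.87433454  471.48590509   62.53620163] [995.05464049 404.423666
[... 1671 characters left out ...]
   99.57905427]
[359 223  18  17 103] [366.10679612 231.16504854] [ 417.59924236 -348.40042767   50.77904626] [ 397.68003964 -372.9364048    40.66071136] [ 438.58830225 -331.61480083   60.36246064]
[  9 224  16  18 125] [ 17.152 233.336] [419.04907511 555.46713321  41.49909035] [399.11144481 537.70003322  40.00804894] [443.39424144 576.48828754  44.07433143]
[  8 241  16  16 109] [ 15.17431193 248.78899083] [379.04651825 558.21042168  41.56584063] [360.5568539  538.34796355  40.01539572] [399.29945762 577.19034811  46.47310979]
[207 363  51  21 518] [230.83783784 373.47297297] [76.54675364 -4.53573643 69.3091689 ] [ 48.06871445 -67.47424239  40.05557161] [93.87379431 56.33006627 99.80033676]
```

View pics/top2.png

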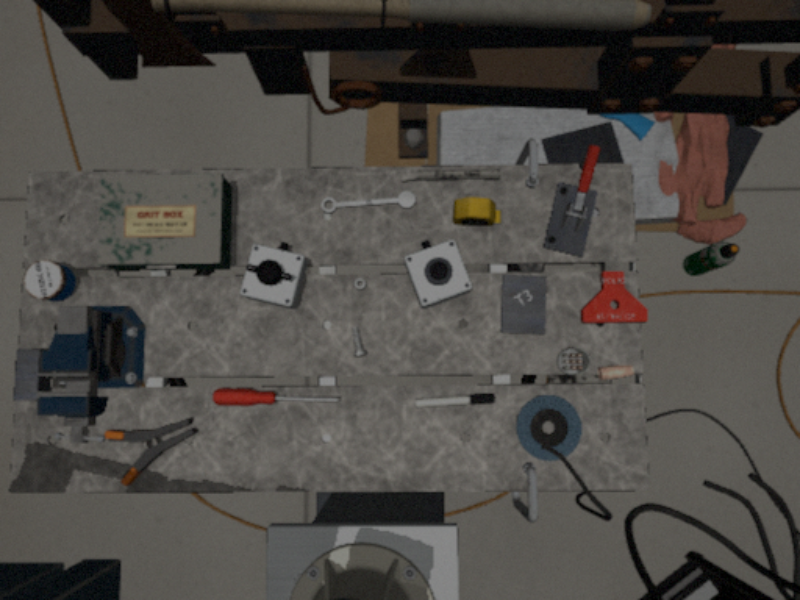

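The top view shows the stop box at left (px 272,272 in the 800-wide picture, wings and gland visible) and the start box at right (438,272). The nut is at (360,283) and the bolt at (360,340). Next I'll fit both lids and look closer.

```bash
python3 - <<'E'
from h import *
f=dict(np.load('f_top.npz')); P=cloud(f); px=f['pixels']
out=[]
for nm,(x0,y0) in dict(stop=(565,143),start=(565,-130)).items():
    near=(np.hypot(P[...,0]-x0,P[...,1]-y0)<75)
    lid=near&(P[...,2]>45)&(P[...,2]<64)
    q=P[near&(P[...,2]>35)&(P[...,2]<100)]
    rect=cv2.minAreaRect(P[near&(P[...,2]>48)&(P[...,2]<100)][:,:2].astype('float32'))
    print(nm,'lid z',np.median(P[lid][:,2]),'rect',rect)
    hi=near&(P[...,2]>(66))
    Q=P[hi]; print(' hi n',len(Q),Q.mean(0),np.percentile(Q[:,2],[5,50,95]), 'center',(Q.min(0)+Q.max(0))/2)
    v,u=np.nonzero(lid); cy,cx=int(v.mean()),int(u.mean()); print(' crop origin',cx-32,cy-32)
    out.append(cv2.resize(px[cy-32:cy+32,cx-32:cx+32,::-1],(400,400),interpolation=cv2.INTER_CUBIC))
cv2.imwrite('pics/crop.png',cv2.convertScaleAbs(np.hstack(out),alpha=1.4))
E
```

```text
stop lid z 54.77084904516596 rect ((564.7757568359375, 146.26100158691406), (90.10193634033203, 90.51956939697266), 75.54823303222656)
 hi n 270 [563.40223324 144.67354757  84.25405654] [77.3066756  84.67913385 90.21938139] center [563.67059778 146.11847089  82.17839995]
 crop origin 141 144
start lid z 55.253416260059566 rect ((566.15966796875, -130.39248657226562), (90.28202819824219, 89.86299133300781), 19.425777435302734)
 hi n 206 [ 564.87048947 -129.89079579   72.56115371] [66.41019384 73.02499085 78.89529405] center [ 565.83972249 -129.74305506   73.91518509]
 crop origin 247 142
```

View pics/crop.png

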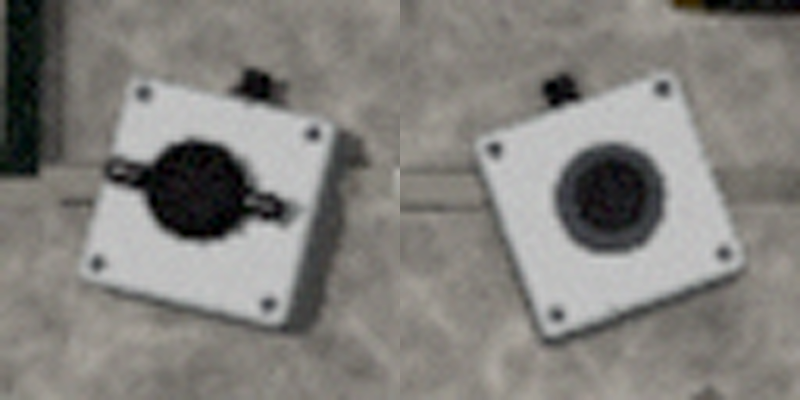

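The crops show the left box's gland at upper right, so the stop box yaw is about −14.5° and its +y wing is the left one at (125,170). The start box yaw is about +19.4°. Before moving I'll check the transit corridor for height.

```bash
python3 - <<'E'
from h import *
P=cloud(dict(np.load('f_top.npz')))
a=np.array([164.6,602.5]);b=np.array([564.7,146.]);L=np.linalg.norm(b-a);d=(b-a)/L
t=(P[...,:2]-a)@d; n=np.abs((P[...,:2]-a)@[-d[1],d[0]])
for k in range(0,600,50):
    m=(t>k)&(t<k+50)&(n<100); print(k,P[m][:,2].max() if m.any() else None)
E
python3 -m inch '[[0,0,0,-0.81,-0.536,0,1],[0,0,0,-0.81,-0.536,0,1],[0,0,0,-0.81,-0.536,0,1]]' 30
```

```text
0 3.7810936956050227
50 6.684718832861108
100 7.185495347138158
150 121.15802788169856
200 130.16697727451412
250 129.9298017451465
300 129.88780038576635
350 25.834469395804035
400 31.999427255036608
450 6.607799501795398
500 76.13046721547221
550 90.94904897474282
clock: 0.35
eef_pos: [212.9, 547.3, 252.7]
tcp_rot: [-3.141, -0.0, 2.876]
contact_force: [0.2, 0.3, 0.1]
opening: 0.604
grasp_force: 0.0
```

Corridor is clear (highest thing 130 mm, tips at 230).

```bash
A='x'; python3 -m inch '[[0,0,0,-0.81,-0.536,0,1],[0,0,0,-0.81,-0.536,0,1],[0,0,0,-0.81,-0.536,0,1],[0,0,0,-0.81,-0.536,0,1],[0,0,0,-0.81,-0.536,0,1],[0,0,0,-0.81,-0.536,0,1],[0,0,0,-0.81,-0.536,0,1],[0,0,0,-0.81,-0.536,0,1]]'
python3 -m inch '[[0,0,0,-0.81,-0.536,0,1],[0,0,0,-0.81,-0.536,0,1],[0,0,0,-0.81,-0.536,0,1],[0,0,0,-0.81,-0.536,0,1],[0,0,0,-0.81,-0.536,0,1],[0,0,0,-0.81,-0.536,0,1],[0,0,0,-0.81,-0.536,0,1],[0,0,0,-0.81,-0.536,0,1]]'
python3 -m inch '[[0,0,0,-0.81,-0.536,0,1],[0,0,0,-0.81,-0.536,0,1],[0,0,0,-0.81,-0.536,0,1],[0,0,0,-0.81,-0.536,0,1],[0,0,0,-0.81,-0.536,0.3,1],[0,0,0,-0.81,-0.536,0.5,1],[0,0,0,0,0,0,1],[0,0,0,0,0,0,1]]'
```

```text
clock: 1.02
eef_pos: [341.3, 400.8, 253.0]
tcp_rot: [-3.141, -0.0, 2.875]
contact_force: [0.5, 0.3, -0.0]
opening: 0.001
grasp_force: 0.0
clock: 1.68
eef_pos: [469.3, 254.7, 253.0]
tcp_rot: [-3.141, -0.0, 2.875]
contact_force: [0.2, 1.2, 0.7]
opening: 0.004
grasp_force: 0.0
clock: 2.35
eef_pos: [564.6, 145.3, 232.2]
tcp_rot: [-3.141, -0.002, 2.873]
contact_force: [-0.5, 0.0, -0.2]
opening: -0.002
grasp_force: 0.0
```

```bash
python3 -m inch '[[0,0,0,0,0.02,0.8,1],[0,0,0,0,0,0.8,1],[0,0,0,0,0,0.8,1],[0,0,0,0,0,0.8,1],[0,0,0,0,0,0.8,1],[0,0,0,0,0,0.4,1],[0,0,0,0,0,0,1]]'
python3 -c "
from h import *
s=save('scene','sc1');c=s['pixels'][:,:,::-1]
cv2.imwrite('pics/sc1b.png',cv2.resize(c,(800,600)))"
```

```text
clock: 2.93
eef_pos: [563.1, 147.1, 121.4]
tcp_rot: [-3.14, -0.003, 2.875]
contact_force: [-0.4, -0.7, -0.7]
opening: -0.005
grasp_force: 0.0
```

View pics/sc1b.png

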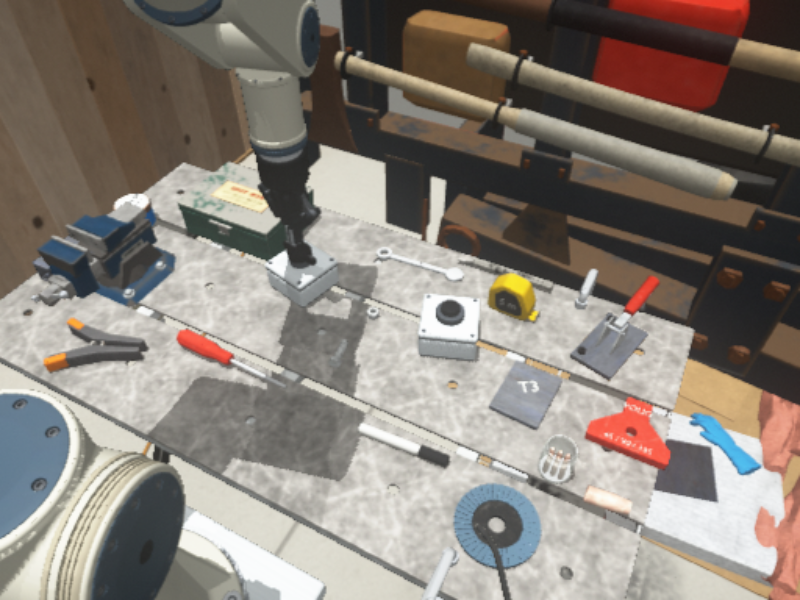

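Picture: the shut fingers stand just over the mushroom head at (298,262), with everything undisturbed. Pressing in small steps.

```bash
python3 -m inch '[[0,0,0,0,0,0.2,1],[0,0,0,0,0,0.15,1],[0,0,0,0,0,0.1,1],[0,0,0,0,0,0.08,1],[0,0,0,0,0,0.06,1],[0,0,0,0,0,0.04,1]]'
python3 -m inch '[[0,0,0,0,0,0.05,1],[0,0,0,0,0,0.04,1],[0,0,0,0,0,0,1],[0,0,0,0,0,0,1]]'
```

```text
clock: 3.48
eef_pos: [565.3, 146.8, 108.0]
tcp_rot: [3.141, 0.001, 2.875]
contact_force: [-0.5, -0.1, 5.1]
opening: 0.001
grasp_force: 2.6
clock: 3.82
eef_pos: [565.2, 146.8, 105.6]
tcp_rot: [3.141, 0.001, 2.875]
contact_force: [-0.7, 0.0, 4.4]
opening: -0.001
grasp_force: 2.2
```

```bash
python3 -m inch '[[0,0,0,0,0,0.04,1],[0,0,0,0,0,0.04,1],[0,0,0,0,0,0,1]]'
python3 -m inch '[[0,0,0,0,0,0.04,1],[0,0,0,0,0,0.03,1],[0,0,0,0,0,0,1],[0,0,0,0,0,0,1]]'
```

```text
clock: 4.07
eef_pos: [565.2, 146.8, 103.6]
tcp_rot: [3.141, 0.001, 2.875]
contact_force: [-0.8, 0.5, 8.1]
opening: -0.0
grasp_force: 3.8
clock: 4.4
eef_pos: [565.3, 146.9, 102.2]
tcp_rot: [3.141, 0.001, 2.875]
contact_force: [-2.5, 0.5, 10.0]
opening: 0.002
grasp_force: 4.9
```

```bash
python3 -m inch '[[0,0,0,0,0,0.04,1],[0,0,0,0,0,0.04,1],[0,0,0,0,0,0,1],[0,0,0,0,0,0,1],[0,0,0,0,0,0,1]]'
python3 -m inch '[[0,0,0,0,0,-0.5,1],[0,0,0,0,0,-0.8,1],[0,0,0,0,0,-0.8,0.5],[0,0,0,0,0,-0.8,0.4],[0,0,0,0,0,0,0.4],[0,0,0,0,0,0,0.4],[0,0,0,0,0,0,0.4]]'
python3 -c "
from h import *
f=save('top','t2');P=cloud(f)
m=np.hypot(P[...,0]-565,P[...,1]-146)<12
print(np.percentile(P[m][:,2],[5,25,50,75,95]))
s=save('wrist','w1');cv2.imwrite('pics/w1b.png',cv2.resize(s['pixels'][:,:,::-1],(800,600)))
print(s['cam_to_world'],s['vertical_fov'])"
```

```text
clock: 4.82
eef_pos: [565.6, 146.9, 101.9]
tcp_rot: [3.141, 0.002, 2.875]
contact_force: [-7.3, -1.1, 27.3]
opening: 0.003
grasp_force: 13.7
clock: 5.4
eef_pos: [564.4, 146.6, 171.2]
tcp_rot: [-3.141, -0.001, 2.875]
contact_force: [-0.4, 0.4, -0.2]
opening: 0.602
grasp_force: 0.0
[ 83.38754339 534.46655875 535.35790169 536.09936227 537.48081172]
[[ 2.63753285e-01  9.27103455e-01  2.66295679e-01  4.96432662e+02]
 [ 9.64590100e-01 -2.53394250e-01 -7.31935363e-02  1.64643042e+02]
 [-3.80186382e-04  2.76171211e-01 -9.61108380e-01  2.90944308e+02]
 [ 0.00000000e+00  0.00000000e+00  0.00000000e+00  1.00000000e+00]] 65.70646984690485
```

View pics/w1b.png

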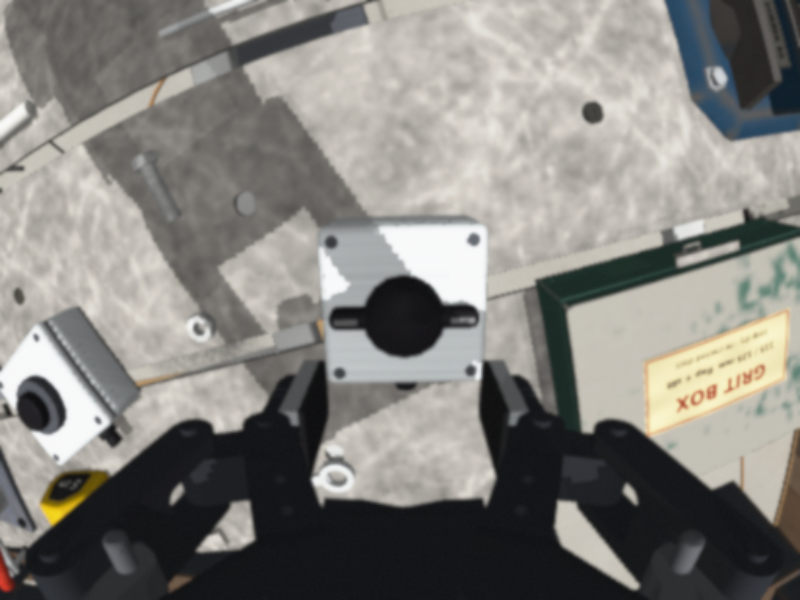

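The wrist view shows the box aligned with the tool, the dome centre at (403,316) (800-px picture), the wing tips at (330,318) and (479,317), and the two fingertips near (310,380) and (497,380). I'll measure the dome centre and height, the wing line, and the fingertip positions at this opening.

```bash
cat >> h.py <<'E'
def wcloud(f):
    h,w=f['z_map'].shape; F=h/2/np.tan(np.radians(float(f['vertical_fov']))/2)
    u,v=np.meshgrid(np.arange(w)-f['cx'],np.arange(h)-f['cy']); rr=np.hypot(u,v)+1e-9; t=np.tan(rr/F)/rr; z=f['z_map']
    return (np.stack([u*t*z,v*t*z,z,np.ones_like(z)],-1)@np.array(f['cam_to_world']).T)[...,:3]
E
python3 - <<'E'
from h import *
f=dict(np.load('f_w1.npz')); P=wcloud(f); X=P.reshape(-1,3)
near=np.hypot(P[...,0]-565,P[...,1]-146)<60
lid=near&(abs(P[...,2]-55)<4); print('lid',lid.sum(),np.median(P[lid][:,2]),cv2.minAreaRect(P[near&(P[...,2]>48)&(P[...,2]<95)][:,:2].astype('float32')))
dome=near&(P[...,2]>77)&(P[...,2]<95); Q=P[dome]; print('dome',len(Q),cv2.minEnclosingCircle(Q[:,:2].astype('float32')),np.percentile(Q[:,2],[50,90,98]))
wg=near&(P[...,2]>66)&(P[...,2]<79)&(np.hypot(P[...,0]-565,P[...,1]-146)>24);Q=P[wg];print('wing',len(Q),Q.mean(0),np.percentile(Q[:,2],[5,50,95]),cv2.minAreaRect(Q[:,:2].astype('float32')))
s=r.sense(); e=s['eef_pos'];yaw=s['tcp_rot'][2]; c,sn=np.cos(yaw),np.sin(yaw)
D=X-e; tx=D@[c,sn,0]; ty=D@[sn,-c,0]; tz=-D[:,2]
for sg in(1,-1):
    m=(abs(tx)<16)&(ty*sg>10)&(ty*sg<65)&(tz<32)&(tz>-10)
    print('finger',sg,m.sum(), [ (np.percentile(a[m],[1,5,50,95,99]).round(1)) for a in (tx,ty,tz)] if m.any() else '')
E
```

```text
lid 7591 54.30264945869146 ((566.5887451171875, 145.6494598388672), (90.63199615478516, 89.66861724853516), 75.84342956542969)
dome 1594 ((566.2860107421875, 144.27481079101562), 31.715059280395508) [80.28623796 82.17462681 82.78557391]
wing 505 [565.79043568 145.49005685  73.73832058] [68.20793489 74.34151948 76.39616653] ((567.2669067382812, 145.13038635253906), (75.3780517578125, 11.691900253295898), 76.28838348388672)
finger 1 1025 [array([-10.4,  -8.2,   6.9,  11.1,  11.4]), array([24.9, 25. , 25.8, 37.6, 38.6]), array([-9.8, -8.9,  1.3, 15.1, 18. ])]
finger -1 1019 [array([-10.5,  -8.4,   6.9,  11.2,  11.4]), array([-39.5, -38.4, -26.7, -25.8, -25.7]), array([-9.8, -8.8,  1.4, 15. , 18.4])]
```

It latched: dome top at 82 mm, wing tops at 75 mm. The pads stand ±25–39 mm from the axis with tips 18.5 mm ahead of the TCP. I'll centre, turn 55° counter-clockwise, and descend so the tips are about 6 mm above the lid.

```bash
python3 -m inch '[[0,0,-0.038,-0.07,-0.02,0,0.4],[0,0,-0.038,0,0,0,0.4],[0,0,-0.038,0,0,0,0.4],[0,0,-0.038,0,0,0,0.4],[0,0,-0.038,0,0,0,0.4],[0,0,-0.038,0,0,0,0.4],[0,0,-0.038,0,0,0,0.4],[0,0,-0.038,0,0,0,0.4]]'
python3 -m inch '[[0,0,0,0,0,0.6,0.4],[0,0,0,0,0,0.7,0.4],[0,0,0,0,0,0.4,0.4],[0,0,0,0,0,0,0.4],[0,0,0,0,0,0,0.4]]'
```

```text
clock: 6.17
eef_pos: [565.9, 145.6, 170.8]
tcp_rot: [3.141, -0.002, -2.447]
contact_force: [0.6, 0.6, -0.5]
opening: 0.601
grasp_force: 0.0
clock: 6.58
eef_pos: [565.8, 145.6, 128.6]
tcp_rot: [3.141, -0.002, -2.453]
contact_force: [-0.5, 0.4, 0.8]
opening: 0.6
grasp_force: 0.0
```

Tips at z≈110. Descending 48 mm more, gently.

```bash
python3 -m inch '[[0,0,0,0,0,0.4,0.4],[0,0,0,0,0,0.4,0.4],[0,0,0,0,0,0.4,0.4],[0,0,0,0,0,0.4,0.4],[0,0,0,0,0,0.2,0.4],[0,0,0,0,0,0.12,0.4],[0,0,0,0,0,0,0.4]]'
python3 -c "
from h import *
s=save('wrist','w2');cv2.imwrite('pics/w2b.png',s['pixels'][:,:,::-1])"
```

```text
clock: 7.17
eef_pos: [566.0, 145.7, 80.6]
tcp_rot: [3.141, -0.001, -2.453]
contact_force: [-0.0, 0.4, -0.4]
opening: 0.596
grasp_force: 0.0
```

View pics/w2b.png

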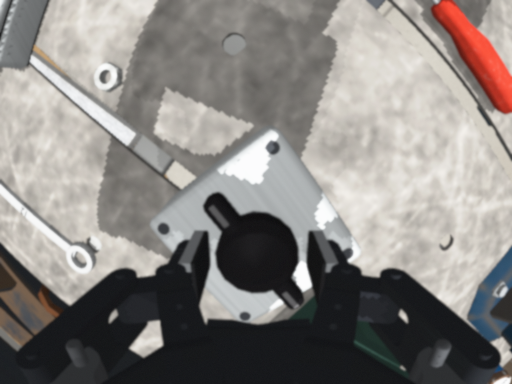

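The fingers straddle the dome (left near (195,255), right near (320,255)), with the wings ahead of them clockwise at (218,207) and (290,293), and there is no contact. Twisting clockwise.

```bash
python3 -m inch '[[0,0,0.036,0,0,0,0.4],[0,0,0.036,0,0,0,0.4],[0,0,0.03,0,0,0,0.4],[0,0,0.03,0,0,0,0.4],[0,0,0.02,0,0,0,0.4],[0,0,0.02,0,0,0,0.4],[0,0,0.02,0,0,0,0.4],[0,0,0.02,0,0,0,0.4]]'
python3 -m inch '[[0,0,0.02,0,0,0,0.4],[0,0,0.02,0,0,0,0.4],[0,0,0,0,0,0,0.4],[0,0,0,0,0,0,0.4]]'
python3 -c "
from h import *
s=save('wrist','w3');cv2.imwrite('pics/w3b.png',s['pixels'][:,:,::-1]);P=wcloud(s)
print(r.sense()['wrist_torque'])
m=np.hypot(P[...,0]-566,P[...,1]-145.5)<14;print(np.percentile(P[m][:,2],[50,90,98]))"
```

```text
clock: 7.88
eef_pos: [567.1, 145.9, 82.2]
tcp_rot: [3.141, 0.001, -3.122]
contact_force: [0.4, 0.2, 0.6]
opening: 0.599
grasp_force: 0.5
clock: 8.22
eef_pos: [567.0, 145.9, 82.1]
tcp_rot: [3.141, 0.001, 3.04]
contact_force: [0.5, -0.5, 0.5]
opening: 0.603
grasp_force: 0.5
[-0.12369654 -0.19648569  0.06512724]
[139.91391388 154.28856212 157.23234459]
```

View pics/w3b.png

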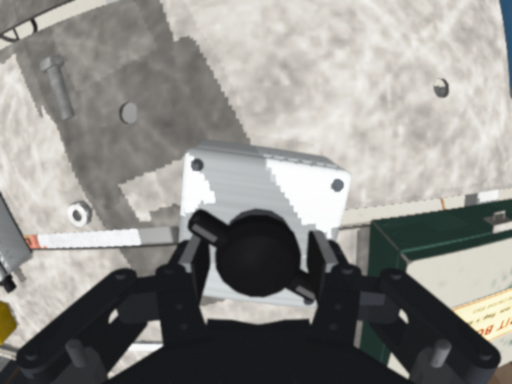

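The image shows the wings at (205,225)–(300,285) turned about 25° relative to the lid, with the fingers bearing on them. Checking the dome height, then a little further for margin.

```bash
python3 -m inch '[[0,0,0.02,0,0,0,0.4],[0,0,0.012,0,0,0,0.4],[0,0,0,0,0,0,0.4]]'
python3 -c "
from h import *
for n in ('w1','w3'):
    s=dict(np.load(f'f_{n}.npz'));P=wcloud(s);Q=P[232:272,240:278] if n=='w3' else P[190:215,245:270]
    print(n,np.percentile(Q[...,2],[10,50,90,98]), P[170:200,225:300,2].mean() if n=='w3' else '')
s=save('wrist','w4');P=wcloud(s);print(np.percentile(P[232:272,240:278,2],[10,50,90,98]))
m=(abs(P[...,2]-54.5)<3)&(np.hypot(P[...,0]-566,P[...,1]-145.5)<65);print(P[m].mean(0))
"
```

```text
clock: 8.52
eef_pos: [566.9, 145.9, 81.9]
tcp_rot: [3.141, 0.001, 2.938]
contact_force: [0.8, -0.0, 0.3]
opening: 0.599
grasp_force: 0.4
w1 [79.70799002 81.51616468 82.53268352 82.96984881] 
w3 [83.95333748 86.87373151 88.41521565 89.02148393] 54.97766195684245
[83.7343307  86.85255879 88.39079465 89.05473269]
[547.88959219 150.56184591  54.27366149]
```

Dome top went from 82 to 89 mm: unlatched and out. Now I turn back so the head returns, then lift straight off and look.

```bash
python3 -m inch '[[0,0,-0.03,0,0,0,0.4],[0,0,-0.036,0,0,0,0.4],[0,0,-0.036,0,0,0,0.4],[0,0,-0.036,0,0,0,0.4],[0,0,-0.036,0,0,0,0.4],[0,0,-0.036,0,0,0,0.4],[0,0,-0.036,0,0,0,0.4],[0,0,0,0,0,0,0.4]]'
python3 -m inch '[[0,0,0,0,0,-0.4,0.4],[0,0,0,0,0,-0.8,0.4],[0,0,0,0,0,-0.8,0.4],[0,0,0,0,0,-0.8,0.4],[0,0,0,0,0,-0.8,0.4],[0,0,0,0,0,-0.8,1],[0,0,0,0,0,0,1],[0,0,0,0,0,0,1]]'
python3 -c "
from h import *
s=save('wrist','w5');cv2.imwrite('pics/w5b.png',s['pixels'][:,:,::-1]);P=wcloud(s)
d=np.hypot(P[...,0]-566,P[...,1]-145.5)
print(np.percentile(P[d<12][:,2],[50,90,98]))
print(cv2.minAreaRect(P[(d<62)&(P[...,2]>48)&(P[...,2]<95)][:,:2].astype('float32')))
Q=P[(d>24)&(d<45)&(P[...,2]>70)&(P[...,2]<86)];print('wing',np.percentile(Q[:,2],[5,50,95]),cv2.minAreaRect(Q[:,:2].astype('float32')))
d=np.hypot(P[...,0]-566,P[...,1]+130)
Q=P[(d<30)&(P[...,2]>62)&(P[...,2]<90)];print('start',len(Q),Q.mean(0) if len(Q) else '')
"
```

```text
clock: 9.23
eef_pos: [566.3, 145.8, 81.5]
tcp_rot: [3.141, -0.0, -2.565]
contact_force: [-0.3, 0.1, 0.1]
opening: 0.604
grasp_force: 0.0
clock: 9.9
eef_pos: [567.2, 146.0, 193.2]
tcp_rot: [-3.141, 0.003, -2.575]
contact_force: [-0.3, 0.6, -0.4]
opening: 0.18
grasp_force: 0.0
[251.82511616 265.74774601 268.12724629]
((567.060791015625, 145.3397216796875), (89.8938217163086, 90.27508544921875), 76.24089813232422)
wing [73.86495443 80.70446302 82.83630347] ((567.1094970703125, 144.887451171875), (74.78524017333984, 11.3832426071167), 75.2679672241211)
start 1046 [ 566.41113797 -124.84177698   70.47107411]
```

View pics/w5b.png

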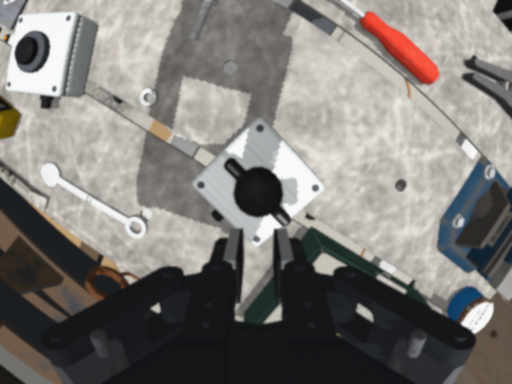

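The stop box is unmoved, with its wings back in line at (235,165)–(288,220) and at full height. On to the start button.

```bash
python3 -m inch '[[0,0,0,0.496,-0.775,0,1],[0,0,0,0.496,-0.775,0,1],[0,0,0,0.496,-0.775,0,1],[0,0,0,0.496,-0.775,0,1],[0,0,0,0.496,-0.775,0,1],[0,0,0,0.496,-0.775,0,1],[0,0,0,0.496,-0.775,0,1],[0,0,0,0.496,-0.775,0,1]]'
python3 -m inch '[[0,0,0,0.496,-0.775,0,1],[0,0,0,0.496,-0.775,0,1],[0,0,0,0.496,-0.775,0,1],[0,0,0,0.496,-0.775,0,1],[0,0,0,0,0,0,1],[0,0,0,0,0,0,1]]'
python3 -c "
from h import *
s=save('wrist','w6');P=wcloud(s)
d=np.hypot(P[...,0]-566,P[...,1]+130)
print(cv2.minAreaRect(P[(d<62)&(P[...,2]>48)&(P[...,2]<95)][:,:2].astype('float32')))
Q=P[(d<30)&(P[...,2]>62)&(P[...,2]<90)];print(cv2.minEnclosingCircle(Q[:,:2].astype('float32')),np.percentile(Q[:,2],[5,50,95]))
e=r.sense();print(e['eef_pos'],e['tcp_rot'])"
```

```text
clock: 10.62
eef_pos: [565.4, -39.3, 190.2]
tcp_rot: [3.14, -0.002, -2.574]
contact_force: [0.1, -0.3, 0.8]
opening: -0.0
grasp_force: 0.0
clock: 11.12
eef_pos: [565.5, -130.9, 190.3]
tcp_rot: [3.14, -0.001, -2.576]
contact_force: [0.1, -0.1, -0.0]
opening: 0.0
grasp_force: 0.0
((567.2086181640625, -131.89588928222656), (89.1493148803711, 90.4566650390625), 19.48204231262207)
((568.1945190429688, -131.9496307373047), 22.906993865966797) [65.32001141 67.39952463 77.09330049]
[ 565.62539331 -130.13123759  190.44462113] [ 3.13990810e+00 -1.25360628e-03 -2.57460007e+00]
```

```bash
python3 -m inch '[[0,0,0,-0.02,-0.07,0.8,1],[0,0,0,0,0,0.9,1],[0,0,0,0,0,0.9,1],[0,0,0,0,0,0.6,1],[0,0,0,0,0,0.2,1],[0,0,0,0,0,0.1,1],[0,0,0,0,0,0.08,1],[0,0,0,0,0,0.06,1]]'
python3 -m inch '[[0,0,0,0,0,0.06,1],[0,0,0,0,0,0.06,1],[0,0,0,0,0,0.04,1],[0,0,0,0,0,0,1]]'
```

```text
clock: 11.83
eef_pos: [568.4, -131.1, 101.2]
tcp_rot: [-3.141, 0.001, -2.572]
contact_force: [-0.3, -0.3, 0.7]
opening: -0.003
grasp_force: 0.0
clock: 12.17
eef_pos: [568.3, -131.5, 97.0]
tcp_rot: [-3.141, 0.001, -2.573]
contact_force: [0.3, 2.5, 2.1]
opening: -0.002
grasp_force: 1.2
```

```bash
python3 -m inch '[[0,0,0,0,0,0.06,1],[0,0,0,0,0,0.06,1],[0,0,0,0,0,0.04,1],[0,0,0,0,0,0,1]]'
python3 -m inch '[[0,0,0,0,0,0.04,1],[0,0,0,0,0,0.04,1],[0,0,0,0,0,0,1],[0,0,0,0,0,0,1]]'
```

```text
clock: 12.5
eef_pos: [568.3, -131.5, 93.0]
tcp_rot: [-3.141, 0.001, -2.573]
contact_force: [1.0, 1.0, 5.6]
opening: 0.001
grasp_force: 3.0
clock: 12.83
eef_pos: [568.5, -131.5, 92.7]
tcp_rot: [-3.141, 0.001, -2.573]
contact_force: [-4.5, 2.6, 25.4]
opening: 0.002
grasp_force: 12.6
```

Bottomed hard at 25 N. Releasing, lifting clear and checking.

```bash
python3 -m inch '[[0,0,0,0,0,-0.3,1],[0,0,0,0,0,-0.8,1],[0,0,0,0,0,-0.8,1],[0,0,0,0,0,-0.8,1],[0,0,0,0,0,-0.8,1],[0,0,0,0,0,-0.8,1],[0,0,0,0,0,0,1],[0,0,0,0,0,0,1]]'
python3 -c "
from h import *
s=save('wrist','w7');cv2.imwrite('pics/w7b.png',s['pixels'][:,:,::-1]);P=wcloud(s)
for x,y in((566,145.5),(567,-131)):
    d=np.hypot(P[...,0]-x,P[...,1]-y)
    Q=P[(d<60)&(P[...,2]>48)&(P[...,2]<95)]; print(cv2.minAreaRect(Q[:,:2].astype('float32')),np.percentile(Q[:,2],[50,99.5]))
"
```

```text
clock: 13.5
eef_pos: [567.9, -131.6, 198.5]
tcp_rot: [-3.141, 0.001, -2.573]
contact_force: [-0.0, -0.0, -0.2]
opening: -0.003
grasp_force: 0.0
((563.4288330078125, 144.67604064941406), (90.27218627929688, 83.75141906738281), 76.25370788574219) [54.74426893 88.72070669]
((567.6304931640625, -131.53578186035156), (89.72525787353516, 90.52751159667969), 19.76323890686035) [54.6397536  77.43625312]
```

View pics/w7b.png

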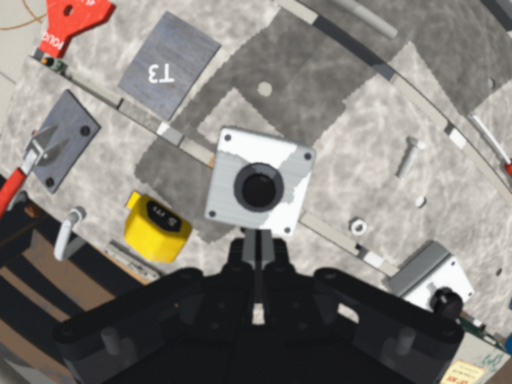

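The picture shows the start button out at (260,187), the stop head out at (445,300), and everything in place with the arm clear.

```bash
python3 -c "
from rig import r
print(r.sign_off())"
```

```text
the job is handed in; nothing more can be done
None
```

The job is handed in: the stop button was pushed in and latched, then twisted clockwise until it sprang out. After that the start button was pressed fully in and released, and the last check showed both buttons out, both boxes where they stood, and no tools or parts visibly disturbed. The sign-off itself returned no verdict.

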